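# Fit the charged battery pack to the portable suction unit

## Robot

A 6-joint arm with a two-finger parallel gripper is mounted at the origin on the work surface. World frame = base frame: x ahead of the robot, y to its left, z up, the work surface at z = 0. Lengths are in mm, angles in rad, forces in N, time in s.
With the tool pointing down it reaches from about 275 to 750 mm from the base axis. Payload 10.2 kg.
Tool frame: the origin (TCP) lies between the finger pads; the fingertips stand 17 mm ahead of it and the grasp point (between the pads) lies 2 mm behind it (tips_ahead is the distance from the TCP to the fingertips, in mm); z points along the fingers, y is the line along which they close (so a half turn about z gives the same grasp; the last joint's range is limited). The gripper opens to 85 mm and grips with 20 to 120 N. Pads are 22 mm wide; open, the fingers measure 114 mm over their backs; the gripper's body (76 mm by 85 mm) begins 54 mm behind the grasp point. The pads swing forward as they close: fully open they stand 13 mm farther back than shut.
Start: joints at [1.041, 0.313, 1.498, -0, 1.331, -0.223], TCP at [158.568, 500.487, 248.294] pointing down, gripper open.
Joint ranges: [-2.94, 2.94], [-0.97, 2.17], [0.19, 2.56], [-1.23, 4.37], [0.02, 3.11], [-2.88, 2.88]. Speed limits (rad/s): [2.39, 2.39, 3.01, 3.14, 3.14, 3.14].

## Interface

Orientations are given as a unit quaternion [w, x, y, z].
In Python, from rig import sense, capture, finish_job, boxes_of, tips_ahead gives the robot as it stands.
- The arm moves only by the tool drive_tool, never from a script. Its argument "commands" is text: rows parted by semicolons, each of 7 numbers parted by spaces: the shift along the world's x, y, z in units of 0.1 m (1.0 is 0.1 m), then the turn, a rotation vector about the world's x, y, z in units of pi/4 rad (1.0 is pi/4 rad), then the opening in per cent of the stroke, from 0 (shut) to 100 (fully open). A call has 1 to 20 rows; each row shifts and turns the commanded pose from where the row before left it; what a row does not reach is not made up. A row lasts 1/12 s, in which the tool goes at most 41.7 mm and 7.16 degrees, less where a joint would pass 70% of its speed; a pose out of reach is approached as far as the arm can. A call with a number of a shift or a turn outside -1 to 1 is refused whole. A call with a gripper value outside its range is refused whole. The fingers move at their own pace and stop on an object; "force" is the grip in N (left out, the last holds). Time passes only in rows, so rows that do not move let the fingers close. It gives the time, the measured TCP pose, the force, the opening and the grip force at its end, in the units of the state.
- sense(): the state, without advancing time (a new reading comes with each control period).
- capture(name): name is "scene" or "top" or "wrist"; returns a dict with "pixels" (420x560x3 uint8, blue, green, red), "fov_y" (degrees; the focal length in pixels is half the picture's height over the tangent of half this angle, whatever the lens; pixels are square), "cx", "cy" (the principal point, pixels), "position" and "attitude" of the camera in the world; the wrist camera has in their place "tool_from_camera" (4x4, takes a point from camera to tool coordinates, whose origin is the TCP and whose axes are the flange's). Camera axes: x right, y down, z forward; pixel columns grow to the right and rows downward; lengths in mm; the calibration is good to about 2 mm. The wrist camera is an equidistant fisheye: a pixel r from the principal point sees the ray r / f radians off the axis. A picture is of the moment at which its call begins: read the wrist's pose just before it. There is no depth.
- finish_job(): hands the job in; it is judged then, once.
Trained networks look in a picture, given as the dict that the camera call returned (one of the last four; its "shot" number tells which), for a name from the list of things; names that differ only in an ending like _2 or _b are one class to them, and where a whole thing is asked for, a point or a joint stands for the part that bears it (a point fixed in the world has none). Each returns a list of dicts, best first, with "confidence" (0 to 1); they miss things now and then, are a little off and sometimes report something else, mostly with a low value. They report only what shows in the picture. A call takes as long as a camera call.
- boxes_of(picture, name): "position" ([column, row] in pixels, amid what is visible of it).
The state is a dict: "time_s": time; "joints": joint angles; "dq": joint speeds; "tau": joint torques, N m; "eef_pos": TCP position; "ee_rot": TCP orientation; "force": force on the tool from outside, world axes, zero at the start; "wrist_torque": the same for the moment, N m; "grip_width": opening from 0.0 (shut) to 1.0 (fully open); "grip_force": force on a finger pad.
Only numpy, scipy, OpenCV 4.12 (cv2) and the standard library are available. Lean on these libraries where they do the work, as an engineer would, in place of code of your own. Each camera call takes 0.05 s, during which the arm holds its last target. There are 200 camera calls.

## Task

Make the portable suction unit ready for a call-out: take the charged battery pack out of the charging cradle and put it in the unit's battery bay, its ledge towards the orange keeper. Then press it gently down against the spring and, while it is held down, slide the keeper fully home over the ledge so that the pack stays trapped when you let go. Do not ram the pack onto its contacts or force the keeper against the pack, and leave the other things on the table where they are.

Things in the scene. Friction and masses are not known exactly. Their poses are not given: they have to be found in the camera images.
- pack_centre (a point): Charged pack (green marks) standing in the cradle, 0.26-0.41 kg: black body 54 (x) x 46 (y) x 76 mm, on it a blue cap 54 x 34 x 18 mm set 4 mm towards -y, which leaves an orange ledge 10 mm wide on the +y side at the cap's foot. Point: middle of the body in x and y, 47 mm over the foot and 47 mm under the cap's top; z up. A like pack with red marks lying by is flat.
- ledge (a point): Middle of the charged pack's orange ledge, 52 x 10 mm, 18 mm towards +y from the pack's middle and 76 mm over its foot. Only this side of the pack can take the keeper; turned half round, the pack also goes into the bay but the cap then blocks the keeper.
- charger: Black charging cradle, fixed, base 120 (x) x 92 (y) x 22 mm; origin under its middle. The charged pack stands in its middle, axes as the cradle's, in a recess 10 mm deep with 2 mm of play; its sides above are free: take it from above across its 54 mm (x).
- aspirator: Yellow suction unit, fixed. Case 200 (x) x 340 (y) mm, origin under its middle, flat deck 120 mm over the table. Bay at y = +75 mm, keeper beyond it to y = +165 mm, low panel at y -50 to +35 mm, jar 206 mm high (ports to 227) about y = -115 mm, carry handle at x = +86 mm, y -50 to +35 mm, 32 mm over the deck.
- bay (a point): Middle of the battery bay's mouth, at deck level; z up, +y to the keeper. A well 57 (x) x 49 (y) mm (1.5 mm of play a side) with a steep lead-in (4 mm wide, 9 deep). The pack goes in with its axes along these and first stands on the sprung plate, cap top 32.5 mm over the deck; pressed, it meets a hard stop with the cap top at 17.5 mm. Trapped and let go, it rests at 19 mm.
- contact_plate: Sprung plate with the contacts, 46 x 36 mm, under the bay's middle, at its bottom, hidden when the pack is in. Origin: middle of its upper face, 61.5 mm under the deck when free; goes 15 mm down to a hard stop. The spring pushes up with 7 N free, 19 N at the stop (it also bears the pack's weight). More than 28 N between pack and plate spoils the contacts.
- tab (a point): Middle of the top of the keeper's upright orange tab, 26 (bay x) x 10 (bay y) mm, 34 mm over the deck; axes as the bay's. Open, it is 39 mm towards +y from the bay's middle. Made for one hand: gripper turned along the bay's y, one finger presses the cap's top while the other, behind the tab (+y side, 40 mm of clear deck), draws it to -y. Under the tab a flat tongue 30 mm wide, 6 mm high.
- keeper (a joint): Keeper travel in m towards the bay's -y: 0 open (starts at 0 to 0.003), 0.015 fully home, tongue 7 mm over the ledge. Slides with about 2 N and stays put. While the pack stands proud its side blocks the tongue at about 0.008; the tongue passes over the ledge only when the pack is in the last 1.5 mm above its hard stop. More than 30 N between keeper and pack harms them.

How it is judged:
By the outcome, as a careful person would: the job done as asked, in the order asked, and still so for the second after the job is handed in, with the robot touching nothing.
It also fails if it takes over 72 s, if anything falls off the work surface, if the arm or the gripper's body presses on something with over 40 N, if the wrist force passes 120 N, or if a joint passes its speed limit or range.

## Working session

There is one attempt and no reset: what is moved stays moved. The work goes in short steps, Python scripts to look and compute and a tool call to move; the robot and the scene stay as the last step left them, time stands still between calls to the robot, and variables do not carry over. Pictures are saved under pics/ and viewed, at most 10 in all, crops included, and the job is handed in when it is done.

Besides the shell and the picture viewer there is one more tool, called after "Emit:" by a JSON object that holds its "api" and its "payload". drive_tool: Moves the arm, as the interface text tells. Shifts and turns lie within -1 to 1; 1 stands for 0.1 m of shift or pi/4 rad of turn. Its arguments: {"type":"object","properties":{"commands":{"type":"string"},"force":{"type":"number"}},"required":["commands"]}

```bash
mkdir -p pics; ls; cat > h.py <<'E'
import numpy as np, cv2
from rig import sense, capture, finish_job, boxes_of, tips_ahead
from scipy.spatial.transform import Rotation as R
def rot(q): 
    q=np.asarray(q,float)
    return q if q.shape==(3,3) else R.from_quat([q[1],q[2],q[3],q[0]]).as_matrix()
def campose(p,s=None):
    if 'position' in p: return np.array(p['position'],float), rot(p['attitude'])
    T=np.array(p['tool_from_camera']); Rt=rot(s['ee_rot'])
    return Rt@T[:3,3]+np.array(s['eef_pos']), Rt@T[:3,:3]
def ray(p,uv,s=None):
    f=210/np.tan(np.radians(p['fov_y']/2)); d=np.array([uv[0]-p['cx'],uv[1]-p['cy']])/f
    o,A=campose(p,s)
    if 'position' in p: v=np.array([d[0],d[1],1])
    else:
        th=np.linalg.norm(d); v=np.array([*(d/max(th,1e-9)*np.sin(th)),np.cos(th)])
    return o,A@v
def at(p,uv,z,s=None):
    o,v=ray(p,uv,s); return o+v*(z-o[2])/v[2]
def proj(p,X,s=None):
    f=210/np.tan(np.radians(p['fov_y']/2)); o,A=campose(p,s); v=A.T@(np.array(X)-o)
    if 'position' in p: d=v[:2]/v[2]
    else: r=np.linalg.norm(v[:2]); d=v[:2]/r*np.arctan2(r,v[2])
    return d*f+[p['cx'],p['cy']]
E
python3 - <<'E'
from h import *
Z=dict(pack_centre=80,ledge=88,charger=22,aspirator=120,bay=120,tab=154,keeper=150)
s=sense();print(s['eef_pos'],s['ee_rot'],s['grip_width'],s['force'])
for c in ('scene','top','wrist'):
    p=capture(c);s=sense();cv2.imwrite(f'pics/{c}0.png',p['pixels'])
    print(c,p.get('position'),p.get('attitude'),p['fov_y'],p.get('tool_from_camera'))
    for n in Z:
        for b in boxes_of(p,n)[:2]: print(' ',n,np.round(b['position']),round(b['confidence'],2),np.round(at(p,b['position'],Z[n],s)))
E
```

```text
pics
[158.45801386 500.27306659 247.72912963] [-2.25610187e-04  1.52800737e-01  9.88256805e-01 -6.08680517e-04] 1.0035324242878585 [ 0.13105578 -0.44450417  0.27652597]
scene [938.26114274 544.81450437 585.74103092] [-0.14996802  0.31942019  0.83648541 -0.4192523 ] 50.50786914264695 None
  pack_centre [369. 279.] 0.62 [528. 275.  80.]
  ledge [366. 282.] 0.88 [543. 280.  88.]
  aspirator [184. 178.] 0.75 [ 616. -104.  120.]
  aspirator [366. 281.] 0.34 [566. 295. 120.]
  bay [182. 179.] 0.69 [ 621. -102.  120.]
  tab [207. 169.] 0.75 [593. -54. 154.]
  keeper [207. 170.] 0.88 [592. -57. 150.]
top [459.97839577  84.5774233  780.14873615] [ 0.04301635 -0.70428056  0.70684815 -0.05004182] 57.19742959601943 None
  pack_centre [172. 220.] 0.97 [524. 271.  80.]
  charger [190. 233.] 0.82 [502. 251.  22.]
  charger [368. 185.] 0.41 [ 597. -102.   22.]
  aspirator [433. 186.] 0.81 [ 577. -192.  120.]
  bay [428. 184.] 0.96 [ 581. -184.  120.]
  tab [369. 183.] 0.66 [576. -71. 154.]
  keeper [369. 185.] 0.81 [575. -72. 150.]
  keeper [427. 189.] 0.28 [ 567. -168.  150.]
wrist None None 65.70646984690485 [[-3.77261725e-04 -9.46400265e-01 -3.22995969e-01  8.29843897e+01]
 [ 9.99999927e-01 -3.76698029e-04 -6.42564745e-05 -1.80514782e-01]
 [-6.08596004e-05 -3.22995969e-01  9.46400338e-01 -1.25867875e+02]
 [ 0.00000000e+00  0.00000000e+00  0.00000000e+00  1.00000000e+00]]
  aspirator [ 18. 403.] 0.74 [387. -87. 120.]
  bay [ 13. 404.] 0.91 [ 390. -109.  120.]
```

View pics/top0.png

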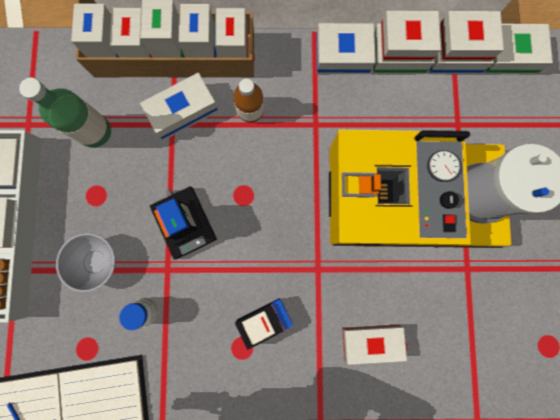

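View pics/scene0.png

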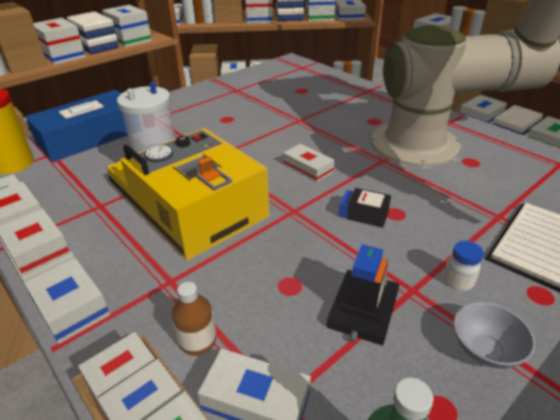

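The top view shows the cradle and charged pack at about (180,222), turned, with its orange ledge to the left (+y) at (160,222). The unit's bay is at about (393,185) and its keeper at (362,184). In the scene view the other objects are well clear of both. Next I'll look closer.

```bash
python3 - <<'E'
from h import *
im=cv2.imread('pics/top0.png')
a=cv2.resize(im[180:265,140:225],(400,600*400//600*1),interpolation=cv2.INTER_CUBIC)
b=cv2.resize(im[145:225,325:405],(400,400),interpolation=cv2.INTER_CUBIC)
cv2.imwrite('pics/crop1.png',np.hstack([a,b]))
p=capture('top')
hsv=cv2.cvtColor(im,cv2.COLOR_BGR2HSV)
def rect(lo,hi,box,z,name):
    m=np.zeros(im.shape[:2],np.uint8);x0,y0,x1,y1=box
    m[y0:y1,x0:x1]=cv2.inRange(hsv[y0:y1,x0:x1],lo,hi)
    n,l,st,c=cv2.connectedComponentsWithStats(m);k=1+np.argmax(st[1:,4])
    q=np.argwhere(l==k)[:,::-1]
    w=np.array([at(p,u,z)[:2] for u in q],np.float32)
    print(name,len(q),cv2.minAreaRect(w),w.mean(0))
rect((100,100,60),(125,255,255),(140,180,225,265),106,'cap')
rect((5,150,100),(18,255,255),(140,180,225,265),88,'ledge')
rect((5,150,100),(18,255,255),(335,150,410,215),154,'orange')
rect((20,120,60),(32,255,255),(320,120,520,255),120,'case')
for z,n,uv in ((22,'x',(0,0)),): pass
E
```

```text
cap 668 ((527.34716796875, 266.3590393066406), (59.4341926574707, 37.98224639892578), 27.649436950683594) [528.22675 265.84152]
ledge 95 ((516.6255493164062, 290.4334411621094), (53.897705078125, 5.659267425537109), 26.13705062866211) [516.46783 290.3087 ]
orange 388 ((576.820556640625, -74.85547637939453), (41.655494689941406, 33.64098358154297), 89.84391021728516) [574.98444 -72.53703]
case 10653 ((576.6680908203125, -165.82203674316406), (312.2625427246094, 203.8483428955078), 88.9680404663086) [ 567.2276  -129.37129]
```

View pics/crop1.png

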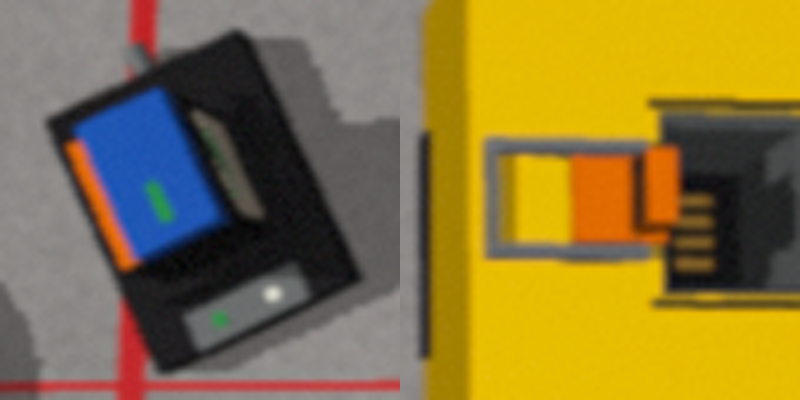

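The enlarged crops show the cap tilted by about 27° with the ledge on its +y side. The bay and keeper lie close to square with the world axes. I'll move above the pack.

Emit:
{"api": "drive_tool", "payload": {"commands": "0.3 -0.19 0 0 0 -0.083 100;0.3 -0.19 0 0 0 -0.083 100;0.3 -0.19 0 0 0 -0.083 100;0.3 -0.19 0 0 0 -0.083 100;0.3 -0.19 0 0 0 -0.083 100;0.3 -0.19 0 0 0 -0.083 100;0.3 -0.19 0 0 0 -0.083 100;0.3 -0.19 0 0 0 -0.083 100;0.3 -0.19 0 0 0 -0.083 100;0.3 -0.19 0 0 0 -0.083 100;0.3 -0.19 0 0 0 -0.083 100;0.37 -0.22 0 0 0 -0.083 100;0 0 0 0 0 0 100;0 0 0 0 0 0 100"}}

```text
time_s: 2.42
eef_pos: [525.6, 268.9, 247.6]
ee_rot: [-0.0, 0.519, 0.855, -0.0]
force: [-0.9, 0.2, 0.5]
grip_width: 1.0
grip_force: 0.0
```

```bash
cat >> h.py <<'E'
def rect(p,s,lo,hi,c,r,z,name):
    "largest colour blob within r px of c, as a rectangle in the plane z"
    hsv=cv2.cvtColor(p['pixels'],cv2.COLOR_BGR2HSV); m=cv2.inRange(hsv,lo,hi)
    g=np.zeros_like(m);cv2.circle(g,(int(c[0]),int(c[1])),r,255,-1);m&=g
    n,l,st,cc=cv2.connectedComponentsWithStats(m);k=1+np.argmax(st[1:,4])
    w=np.array([at(p,u,z,s)[:2] for u in np.argwhere(l==k)[:,::-1]],np.float32)
    print(name,len(w),cc[k],cv2.minAreaRect(w),w.mean(0)); return w
E
python3 - <<'E'
from h import *
s=sense();p=capture('wrist');cv2.imwrite('pics/w1.png',p['pixels'])
print(s['eef_pos'],s['ee_rot'],s['time_s'])
c=proj(p,[526,268,106],s);print(c)
rect(p,s,(100,100,60),(125,255,255),c,150,106,'cap')
rect(p,s,(5,150,100),(18,255,255),c,150,88,'ledge')
E
```

```text
[525.55260659 268.90375386 247.59629504] [-3.32632906e-04  5.19174738e-01  8.54667996e-01 -3.12306524e-04] 2.4167
[277.43705167 199.40883138]
cap 2757 [276.06492564 202.91838955] ((526.3009643554688, 263.7641906738281), (56.65041732788086, 40.338294982910156), 25.84055519104004) [526.4804  264.49713]
ledge 638 [276.40909091 175.5799373 ] ((517.58349609375, 282.6148681640625), (53.50029373168945, 9.764470100402832), 25.961912155151367) [517.40283 282.553  ]
```

View pics/w1.png

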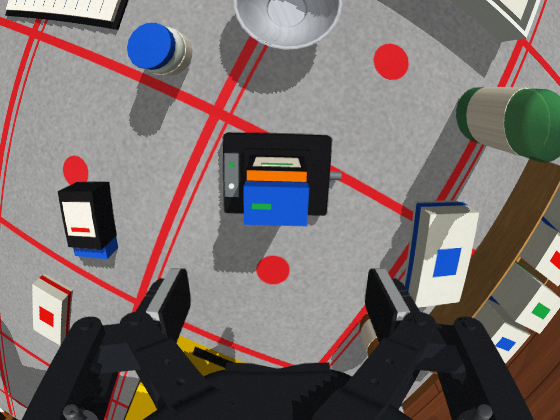

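The wrist view shows the ledge as a clean 53.5 x 9.8 mm strip at about (276,175), with the pack between the open fingers. I'll descend to the grasp height, with one check of the tip geometry and another look from lower down.

Emit:
{"api": "drive_tool", "payload": {"commands": "0 0 -0.3 0 0 -0.035 100;0 -0.01 -0.3 0 0 0 100;0 0 0 0 0 0 100;0 0 0 0 0 0 100"}}

```text
time_s: 2.8
eef_pos: [523.3, 269.8, 188.3]
ee_rot: [-0.001, 0.529, 0.849, -0.001]
force: [0.3, 0.7, 0.6]
grip_width: 1.001
grip_force: 0.0
```

```bash
python3 - <<'E'
from h import *
try:
    print([tips_ahead(w) for w in (0,.3,.64,1)])
except Exception as e: print(tips_ahead,e)
s=sense();p=capture('wrist')
print(s['eef_pos'],s['ee_rot'],s['time_s'])
c=proj(p,[525,267,90],s)
rect(p,s,(5,150,100),(18,255,255),c,150,88,'ledge')
t=capture('top')
rect(t,s,(5,150,100),(18,255,255),(162,222),40,88,'ledge top')
for n,X in (('cap-y edge mid',None),):
  pass
E
```

```text
17.0 'float' object is not callable
[523.31913151 269.84857399 188.27572869] [-7.53982950e-04  5.29005115e-01  8.48617976e-01 -7.42112507e-04] 2.8
ledge 979 [277.76813075 197.97344229] ((517.5911254882812, 281.5718688964844), (54.90724182128906, 9.194042205810547), 26.12993621826172) [517.6756 281.6365]
ledge top 7 [164.71428571 230.85714286] ((502.4825744628906, 282.2220764160156), (8.04738712310791, 2.2323203086853027), 20.126691818237305) [502.9306  282.21658]
```

Emit:
{"api": "drive_tool", "payload": {"commands": "0 -0.02 -0.2 0 0 0 100;0 0 -0.2 0 0 0 100;0 0 -0.2 0 0 0 100;0 0 -0.15 0 0 0 100;0 0 -0.1 0 0 0 100;0 0 -0.05 0 0 0 100;0 0 0 0 0 0 100;0 0 0 0 0 0 60;0 0 0 0 0 0 40;0 0 0 0 0 0 40;0 0 0 0 0 0 40;0 0 0 0 0 0 40;0 0 0 0 0 0 40;0 0 0 0 0 0 40;0 0 0 0 0 0 40;0 0 0 0 0 0 40", "force": 40}}

```text
time_s: 4.23
eef_pos: [524.8, 267.3, 99.5]
ee_rot: [0.001, 0.53, 0.848, 0.001]
force: [-2.7, -0.4, 6.8]
grip_width: 0.63
grip_force: 42.8
```

```bash
python3 - <<'E'
from h import *
import rig
print(rig.tips_ahead)
s=sense();p=capture('wrist');cv2.imwrite('pics/w2.png',p['pixels'])
print(s['eef_pos'],s['ee_rot'],s['time_s'],s['force'],s['wrist_torque'],s['grip_width'],s['grip_force'])
c=proj(p,[525,267,90],s)
rect(p,s,(5,150,100),(18,255,255),c,150,88,'ledge')
E
```

```text
17.0
[524.8316326  267.33071188  99.52655309] [6.22175312e-04 5.29689547e-01 8.48191123e-01 6.44883183e-04] 4.2333 [-2.70361441 -0.40216551  6.79379951] [-0.07005767  0.1948167   0.02874986] 0.6303195458017494 42.781759947538376
ledge 2278 [277.16110623 251.01712028] ((518.6068115234375, 279.8897399902344), (56.7348747253418, 10.054433822631836), 26.115177154541016) [518.5193  280.08572]
```

View pics/w2.png

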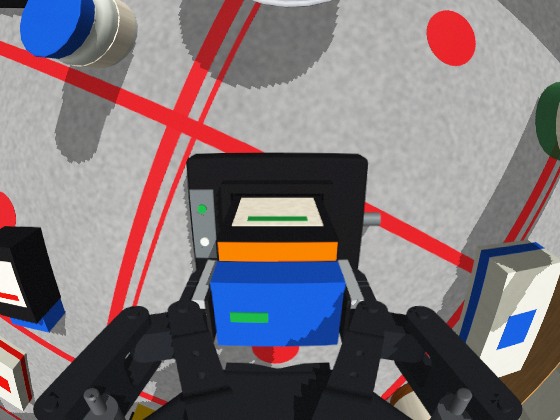

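The wrist view shows the pack gripped between the pads, with the ledge at row 251 and the cap below it. Grip is 0.63 open, which agrees with 54 mm. I'll triangulate the ledge to fix its place in the hand, and measure the keeper and bay from the top and scene pictures.

```bash
python3 - <<'E'
from h import *
w=capture('wrist'); t=capture('top'); sc=capture('scene')
im=cv2.imread('pics/top0.png'); t0=dict(t); t0['pixels']=im
s0=dict(sc); s0['pixels']=cv2.imread('pics/scene0.png')
S=[((525.55,268.90,247.6),(-3.3e-4,.519175,.854668,-3.1e-4),(276.41,175.58)),
((523.32,269.85,188.28),(-7.5e-4,.529005,.848618,-7.4e-4),(277.77,197.97)),
((524.83,267.33,99.53),(6.2e-4,.52969,.84819,6.4e-4),(277.16,251.02))]
rays=[ray(w,uv,dict(eef_pos=p,ee_rot=q)) for p,q,uv in S]
def blob(p,c,r):
    m=cv2.inRange(cv2.cvtColor(p['pixels'],cv2.COLOR_BGR2HSV),(5,150,100),(18,255,255));g=np.zeros_like(m);cv2.circle(g,c,r,255,-1);m&=g
    n,l,st,cc=cv2.connectedComponentsWithStats(m);k=1+np.argmax(st[1:,4]);return cc[k],st[k]
bt=blob(t0,(160,222),35);bs=blob(s0,(378,272),25);print(bt,bs)
rt=ray(t,bt[0]);rs=ray(sc,bs[0])
def tri(rs):
    M=np.zeros((3,3));b=np.zeros(3)
    for o,v in rs:
        v=v/np.linalg.norm(v);P=np.eye(3)-np.outer(v,v);M+=P;b+=P@o
    return np.linalg.solve(M,b)
for n,r in (('wrist',rays),('top+scene',[rt,rs]),('all',rays+[rt,rs])):
    X=tri(r);print(n,X,[round(np.linalg.norm(np.cross(v/np.linalg.norm(v),X-o)),1) for o,v in r])
# keeper in fixed views
print(blob(t0,(368,185),25),blob(s0,(208,170),30))
a=cv2.resize(s0['pixels'][120:220,130:275],(800,552),interpolation=cv2.INTER_CUBIC);cv2.imwrite('pics/crop2.png',a)
E
```

```text
(array([160.46315789, 223.34736842]), array([154, 210,  15,  28,  95], dtype=int32)) (array([380.84246575, 271.02739726]), array([375, 259,  12,  24, 146], dtype=int32))
wrist [516.38648342 284.43012339  97.55908691] [np.float64(0.1), np.float64(0.1), np.float64(0.0)]
top+scene [516.19856957 286.33481787  98.650642  ] [np.float64(1.0), np.float64(1.0)]
all [516.14006978 285.49278511  99.26975631] [np.float64(0.6), np.float64(0.7), np.float64(0.3), np.float64(1.5), np.float64(1.1)]
(array([369.90206186, 184.06958763]), array([359, 173,  26,  21, 388], dtype=int32)) (array([207.60244648, 168.99388379]), array([199, 157,  22,  25, 327], dtype=int32))
```

Triangulation from all the views puts the ledge at z≈98 mm, so the cap top is at about 116 mm and the pack stands 10 mm higher than I assumed. My present grasp is too low for the deck, so I'll regrip 9 mm higher.

Emit:
{"api": "drive_tool", "payload": {"commands": "0 0 0 0 0 0 80;0 0 0 0 0 0 80;0 0 0 0 0 0 80;0 0 0 0 0 0 80;0 0.01 0.07 0 0 0 80;0 0 0 0 0 0 80;0 0 0 0 0 0 80;0 0 0 0 0 0 40;0 0 0 0 0 0 40;0 0 0 0 0 0 40;0 0 0 0 0 0 40;0 0 0 0 0 0 40;0 0 0 0 0 0 40", "force": 40}}

```text
time_s: 5.52
eef_pos: [524.4, 268.2, 105.5]
ee_rot: [0.0, 0.53, 0.848, 0.0]
force: [-1.6, -1.1, 5.7]
grip_width: 0.629
grip_force: 43.1
```

Emit:
{"api": "drive_tool", "payload": {"commands": "0 0 0.05 0 0 0 40;0 0 0.1 0 0 0 40;0 0 0.2 0 0 0 40;0 0 0.3 0 0 0 40;0 0 0.3 0 0 0 40;0 0 0.3 0 0 0 40;0 0 0.25 0 0 0 40;0 0 0 0 0 0 40;0 0 0 0 0 0 40"}}

```text
time_s: 6.27
eef_pos: [524.5, 268.3, 256.3]
ee_rot: [0.001, 0.53, 0.848, 0.001]
force: [-0.3, -0.0, -3.7]
grip_width: 0.625
grip_force: 43.2
```

```bash
cat >> h.py <<'E'
def blob(p,c,r,lo=(5,150,100),hi=(18,255,255)):
    m=cv2.inRange(cv2.cvtColor(p['pixels'],cv2.COLOR_BGR2HSV),lo,hi);g=np.zeros_like(m);cv2.circle(g,tuple(map(int,c)),r,255,-1);m&=g
    n,l,st,cc=cv2.connectedComponentsWithStats(m);k=1+np.argmax(st[1:,4]);return cc[k],st[k],cv2.minAreaRect(np.argwhere(l==k)[:,::-1].astype(np.float32))
E
python3 - <<'E'
from h import *
s=sense();p=capture('wrist');cv2.imwrite('pics/w3.png',p['pixels'])
print(s['eef_pos'],s['ee_rot'],s['time_s'],s['force'],s['grip_width'],s['grip_force'])
print(blob(p,(277,260),80))
E
```

```text
[524.52773842 268.26752304 256.25393269] [6.78395378e-04 5.29709410e-01 8.48178560e-01 7.82111960e-04] 6.2667 [-0.29512621 -0.02982804 -3.74685995] 0.6250757979483367 43.1999340467155
(array([277.15770115, 246.95586207]), array([ 220,  238,  116,   19, 2175], dtype=int32), ((277.5, 247.0), (18.0, 115.0), 90.0))
```

View pics/crop2.png

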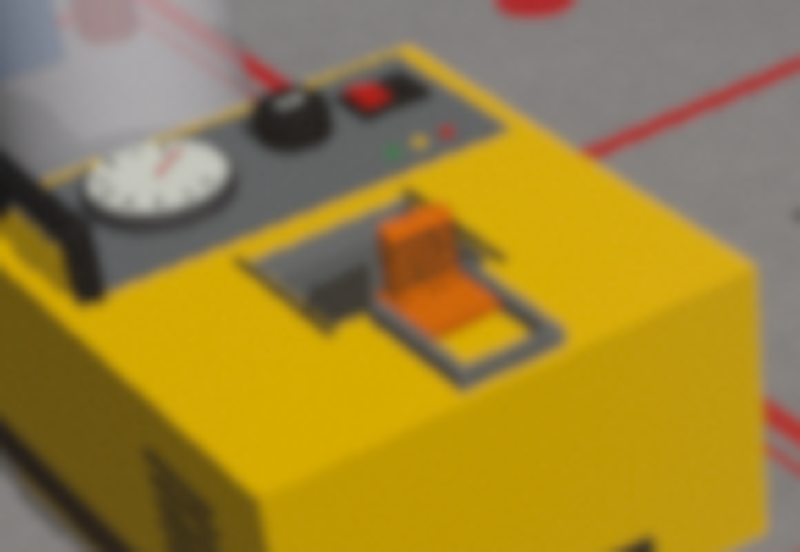

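The crop shows the keeper open, with the tab at its bay end and the bay well empty beyond it. I'll carry the pack over and stop slightly past the bay (−y), so that the wrist camera sees the whole well.

Emit:
{"api": "drive_tool", "payload": {"commands": "0.04 -0.1 0.12 0 0 -0.041 40;0.04 -0.2 0.12 0 0 -0.041 40;0.04 -0.32 0.1 0 0 -0.041 40;0.04 -0.33 0 0 0 -0.041 40;0.04 -0.33 0 0 0 -0.041 40;0.04 -0.33 0 0 0 -0.041 40;0.04 -0.33 0 0 0 -0.041 40;0.04 -0.33 0 0 0 -0.041 40;0.04 -0.33 0 0 0 -0.041 40;0.04 -0.33 0 0 0 -0.041 40;0.04 -0.33 0 0 0 -0.041 40;0.04 -0.33 0 0 0 -0.041 40;0.04 -0.33 0 0 0 -0.041 40;0 -0.33 0 0 0 -0.045 40;0 -0.2 0 0 0 0 40;0 -0.05 0 0 0 0 40;0 0 0 0 0 0 40;0 0 0 0 0 0 40"}}

```text
time_s: 7.82
eef_pos: [576.2, -181.0, 288.2]
ee_rot: [-0.001, 0.707, 0.707, -0.0]
force: [0.5, 0.5, -3.5]
grip_width: 0.626
grip_force: 43.1
```

```bash
python3 - <<'E'
from h import *
s=sense();p=capture('wrist')
print(s['eef_pos'],s['ee_rot'],s['time_s'],s['force'],s['grip_width'],s['grip_force'])
for X in ((577,-124,120),(577,-85,154)): print(proj(p,X,s))
b=blob(p,proj(p,(577,-80,150),s),90);print(b)
cv2.imwrite('pics/w4full.png',p['pixels'])
u,v=map(int,b[0]);x0=max(u-130,0);y0=max(v-75,0);print(x0,y0)
cv2.imwrite('pics/w4.png',cv2.resize(p['pixels'][y0:y0+195,x0:x0+260],(780,585),interpolation=cv2.INTER_CUBIC))
E
```

```text
[ 576.21210559 -180.97165073  288.15044341] [-1.16898524e-03  7.06873910e-01  7.07338600e-01 -1.22799713e-04] 7.8167 [ 0.48150149  0.53477181 -3.51601826] 0.6262006611781502 43.143666638061404
[278.39376403 129.45879011]
[278.50635572  84.51208403]
(array([281.23529412,  77.52784314]), array([ 263,   60,   37,   36, 1275], dtype=int32), ((281.0, 77.5), (35.0, 36.0), 90.0))
151 2
```

View pics/w4.png

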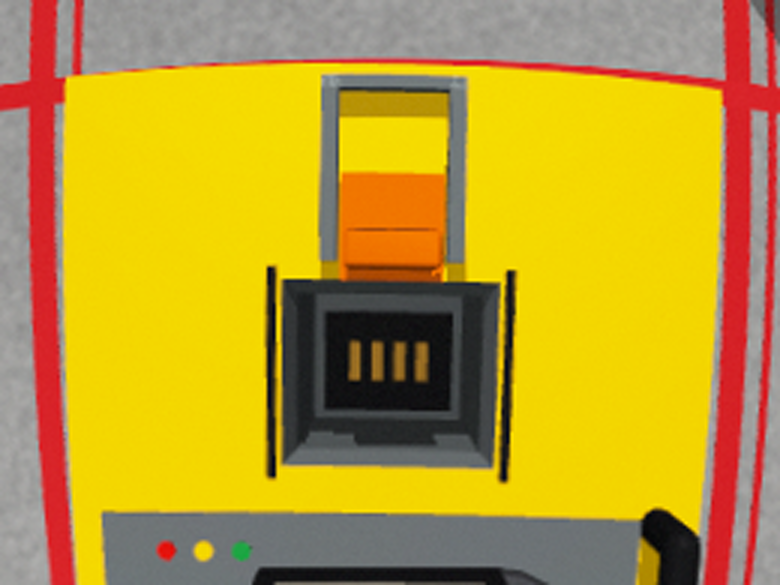

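The picture shows the bay mouth square-on, with crop corners at about (283,281), (500,282), (495,468) and (282,465). The contacts show inside it and the tab is at (391,248).

```bash
python3 - <<'E'
from h import *
s=dict(eef_pos=[576.21,-180.97,288.15],ee_rot=[-1.169e-3,.706874,.707339,-1.2e-4]);p=capture('wrist')
g=lambda x,y:(151+(x+.5)/3-.5,2+(y+.5)/3-.5)
P={}
for n,x,y,z in (('A',283,281,120),('B',500,282,120),('C',495,468,120),('D',282,465,120),
  ('lineL0',271,268,120),('lineL1',271,476,120),('lineR0',512,272,120),('lineR1',503,480,120),
  ('tabL',345,229,154),('tabR',440,229,154),('tabLb',345,264,154),('tabRb',440,264,154),('caseL',66,77,120),('caseR',722,90,120)):
    P[n]=at(p,g(x,y),z,s);print(n,np.round(P[n],1))
print('bay',(P['A']+P['B']+P['C']+P['D'])/4)
for a,b in ('AB','DC',('caseL','caseR'),('tabL','tabR'),('tabLb','tabRb')):
    d=P[b]-P[a];print(a,b,np.linalg.norm(d),np.degrees(np.arctan2(d[1],d[0])))
for a,b in ('AD','BC',('lineL0','lineL1'),('lineR0','lineR1')):
    d=P[a]-P[b];print(a,b,np.linalg.norm(d),np.degrees(np.arctan2(d[1],d[0]))-90)
# pack in hand: ledge centre in tool frame
s2=sense();b=blob(p,(277,250),60);print(b)
E
```

```text
A [547.3 -92.7 120. ]
B [611.7 -92.9 120. ]
C [ 611.3 -149.7  120. ]
D [ 546.1 -148.9  120. ]
lineL0 [543.7 -88.7 120. ]
lineL1 [ 542.6 -152.3  120. ]
lineR0 [615.2 -89.7 120. ]
lineR1 [ 613.9 -153.5  120. ]
tabL [567.  -79.7 154. ]
tabR [591.7 -79.6 154. ]
tabLb [566.9 -89.1 154. ]
tabRb [591.8 -89.  154. ]
caseL [480.5 -24.6 120. ]
caseR [680.6 -27.8 120. ]
bay [ 579.07596175 -121.05891007  120.        ]
A B 64.4098315315932 -0.10010955470142083
D C 65.18840057846374 -0.7408279253508151
caseL caseR 200.07983034323732 -0.9109102687082534
tabL tabR 24.752566505085444 0.20432935222020834
tabLb tabRb 24.819064014803846 0.1894223590685021
A D 56.162170531210705 -1.2043903485334653
B C 56.88153655871223 -0.4102253863914598
lineL0 lineL1 63.58303570691792 -0.9991162667536599
lineR0 lineR1 63.75906236999288 -1.2477237066139537
(array([277.13556175, 247.03667595]), array([ 220,  238,  115,   19, 2154], dtype=int32), ((277.0, 247.0), (18.0, 114.0), 90.0))
```

```bash
python3 - <<'E'
from h import *
p=capture('wrist')
s=dict(eef_pos=[0,0,0],ee_rot=[1,0,0,0])
for z in (6,7,8,9): print(z,at(p,(277.1,247.0),z,s),at(p,(219.8,247),z,s)-at(p,(334.6,247),z,s))
print(sense()['eef_pos'])
E
```

```text
6 [ 1.91611524e+01 -1.31515960e-02  6.00000000e+00] [ 3.00736887e-02 -5.21470545e+01  0.00000000e+00]
7 [ 1.86778362e+01 -1.36904882e-02  7.00000000e+00] [ 3.03017476e-02 -5.25425031e+01  0.00000000e+00]
8 [ 1.81945200e+01 -1.42293804e-02  8.00000000e+00] [ 3.05298065e-02 -5.29379518e+01  0.00000000e+00]
9 [ 1.77112038e+01 -1.47682725e-02  9.00000000e+00] [ 3.07578655e-02 -5.33334005e+01  0.00000000e+00]
[ 576.48003605 -180.44181621  289.15914468]
```

The pack is centred in the hand and aligned with the tool. The bay is at (579.1, −121.1), yaw about −0.9°, and its 65 x 57 mm mouth matches the specification. I'll move over it and come down to just above the deck.

Emit:
{"api": "drive_tool", "payload": {"commands": "0.026 0.2 0 0 0 -0.021 40;0 0.2 0 0 0 0 40;0 0.15 0 0 0 0 40;0 0.04 0 0 0 0 40;0 0 -0.2 0 0 0 40;0 0 -0.3 0 0 0 40;0 0 -0.2 0 0 0 40;0 0 -0.05 0 0 0 40;0 0 0 0 0 0 40;0 0 0 0 0 0 40;0 0 0 0 0 0 40"}}

```text
time_s: 8.88
eef_pos: [579.6, -123.1, 216.1]
ee_rot: [0.001, 0.713, 0.701, 0.001]
force: [-0.4, -0.0, -2.9]
grip_width: 0.624
grip_force: 43.2
```

```bash
python3 - <<'E'
from h import *
for i in range(3):
    s=sense();p=capture('wrist');print(np.round(s['eef_pos'],2),np.round(s['ee_rot'],4),s['time_s'],s['force'])
for X in ((579.1,-121.1,120),(579.3,-84.4,154)): print(proj(p,X,s))
cv2.imwrite('pics/w5.png',p['pixels'])
E
```

```text
[ 579.62 -123.08  216.08] [1.400e-03 7.128e-01 7.014e-01 5.000e-04] 8.8833 [-0.39947191 -0.02941746 -2.85897022]
[ 579.55 -123.06  215.95] [1.300e-03 7.128e-01 7.014e-01 5.000e-04] 8.9333 [ 0.31391376  0.10394446 -2.99888169]
[ 579.44 -123.03  215.72] [1.100e-03 7.128e-01 7.014e-01 4.000e-04] 8.9833 [-0.18345239  0.23450398 -2.83393124]
[276.34931985 214.40733667]
[275.59190528 175.88478687]
```

View pics/w5.png

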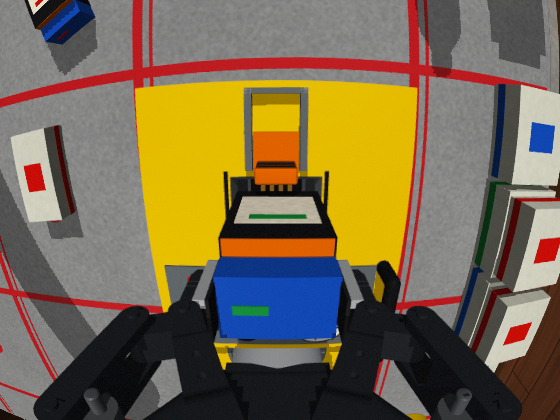

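The wrist view shows the pack over the well, square with the side marks, and the tab ahead at (276,173). I'll make a small y correction and then feel my way in.

Emit:
{"api": "drive_tool", "payload": {"commands": "-0.003 0.016 0 0 0 0 40;0 0 0 0 0 0 40;0 0 -0.05 0 0 0 40;0 0 -0.05 0 0 0 40;0 0 -0.05 0 0 0 40;0 0 -0.03 0 0 0 40;0 0 0 0 0 0 40;0 0 0 0 0 0 40"}}

```text
time_s: 9.7
eef_pos: [578.6, -121.2, 196.0]
ee_rot: [-0.0, 0.713, 0.701, -0.0]
force: [0.9, -1.1, -2.7]
grip_width: 0.623
grip_force: 43.3
```

Emit:
{"api": "drive_tool", "payload": {"commands": "0 0 -0.03 0 0 0 40;0 0 -0.03 0 0 0 40;0 0 -0.03 0 0 0 40;0 0 0 0 0 0 40;0 0 0 0 0 0 40"}}

```text
time_s: 10.12
eef_pos: [578.6, -121.2, 187.1]
ee_rot: [-0.0, 0.713, 0.701, -0.0]
force: [-0.3, -0.2, -2.9]
grip_width: 0.622
grip_force: 43.3
```

Emit:
{"api": "drive_tool", "payload": {"commands": "0 0 -0.04 0 0 0 40;0 0 -0.05 0 0 0 40;0 0 -0.05 0 0 0 40;0 0 -0.05 0 0 0 40;0 0 -0.05 0 0 0 40;0 0 -0.03 0 0 0 40;0 0 0 0 0 0 40;0 0 0 0 0 0 40"}}

```text
time_s: 10.78
eef_pos: [578.7, -121.2, 160.2]
ee_rot: [-0.0, 0.713, 0.701, -0.0]
force: [0.0, -0.7, -2.0]
grip_width: 0.624
grip_force: 43.3
```

Emit:
{"api": "drive_tool", "payload": {"commands": "0 0 -0.03 0 0 0 40;0 0 -0.03 0 0 0 40;0 0 -0.03 0 0 0 40;0 0 -0.02 0 0 0 40;0 0 0 0 0 0 40;0 0 0 0 0 0 40"}}

```text
time_s: 11.28
eef_pos: [578.7, -121.2, 149.2]
ee_rot: [-0.0, 0.713, 0.701, -0.0]
force: [0.1, -0.7, -3.3]
grip_width: 0.628
grip_force: 43.3
```

Emit:
{"api": "drive_tool", "payload": {"commands": "0 0 -0.02 0 0 0 40;0 0 -0.02 0 0 0 40;0 0 -0.01 0 0 0 40;0 0 0 0 0 0 40;0 0 0 0 0 0 40"}}

```text
time_s: 11.7
eef_pos: [578.7, -121.2, 144.2]
ee_rot: [-0.0, 0.713, 0.701, -0.0]
force: [-0.7, 0.0, -2.5]
grip_width: 0.624
grip_force: 43.3
```

Emit:
{"api": "drive_tool", "payload": {"commands": "0 0 -0.01 0 0 0 40;0 0 -0.01 0 0 0 40;0 0 0 0 0 0 40;0 0 0 0 0 0 40"}}

```text
time_s: 12.03
eef_pos: [578.7, -121.2, 142.2]
ee_rot: [-0.0, 0.713, 0.701, -0.0]
force: [-0.2, -0.2, -2.5]
grip_width: 0.621
grip_force: 43.4
```

Emit:
{"api": "drive_tool", "payload": {"commands": "0 0 -0.01 0 0 0 40;0 0 -0.005 0 0 0 40;0 0 0 0 0 0 40;0 0 0 0 0 0 40"}}

```text
time_s: 12.37
eef_pos: [578.8, -121.3, 141.3]
ee_rot: [0.0, 0.713, 0.701, 0.0]
force: [-3.9, 1.0, 3.9]
grip_width: 0.625
grip_force: 44.1
```

Emit:
{"api": "drive_tool", "payload": {"commands": "0 0 -0.01 0 0 0 40;0 0 0 0 0 0 40;0 0 0 0 0 0 40"}}

```text
time_s: 12.62
eef_pos: [578.8, -121.3, 140.0]
ee_rot: [0.0, 0.713, 0.701, 0.0]
force: [-2.9, 0.1, 5.8]
grip_width: 0.626
grip_force: 44.3
```

The plate was met at TCP z≈141.5, just as expected, and the pack now stands on the spring. I'll release it and rise.

Emit:
{"api": "drive_tool", "payload": {"commands": "0 0 0.01 0 0 0 70;0 0 0 0 0 0 80;0 0 0 0 0 0 85;0 0 0 0 0 0 85;0 0 0 0 0 0 85;0 0 0.05 0 0 0 85;0 0 0.1 0 0 0 85;0 0 0.2 0 0 0 85;0 0 0.3 0 0 0 85;0 0 0.2 0 0 0 85;0 0 0 0 0 0 85;0 0 0 0 0 0 85;0 0 0 0 0 0 85"}}

```text
time_s: 13.7
eef_pos: [578.4, -121.1, 225.4]
ee_rot: [-0.0, 0.713, 0.701, -0.0]
force: [-1.0, 1.5, -0.6]
grip_width: 0.851
grip_force: 0.0
```

```bash
python3 - <<'E'
from h import *
s=sense();p=capture('wrist');cv2.imwrite('pics/w6.png',p['pixels'])
print(s['eef_pos'],s['ee_rot'],s['time_s'],s['force'],s['grip_width'],np.round(s['joints'],2))
E
```

```text
[ 578.38633727 -121.09213218  225.38074147] [-4.25458353e-04  7.12818742e-01  7.01348150e-01 -1.79730537e-04] 13.7 [-0.98169629  1.50667681 -0.57712306] 0.8510076237982201 [-0.4   0.48  1.32 -0.    1.34 -0.39]
```

View pics/w6.png

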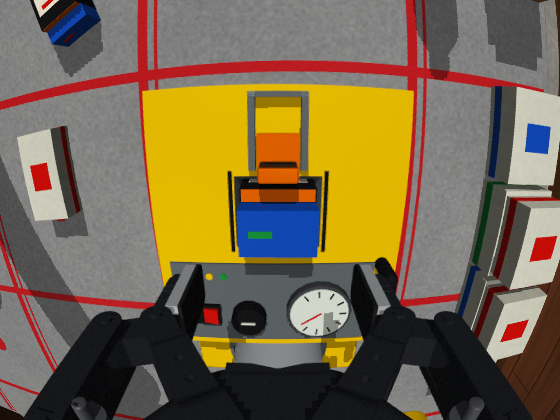

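The picture shows the pack standing in the bay, with the orange ledge facing the keeper tab at (278,172). I'll turn the gripper along the bay's y with a gap of about 36 mm, so that one finger comes over the cap and the other behind the tab.

Emit:
{"api": "drive_tool", "payload": {"commands": "0.001 0.025 0 0 0 -0.154 42;0.001 0.025 0 0 0 -0.154 42;0.001 0.025 0 0 0 -0.154 42;0.001 0.025 0 0 0 -0.154 42;0.001 0.025 0 0 0 -0.154 42;0.001 0.025 0 0 0 -0.154 42;0.001 0.025 0 0 0 -0.154 42;0.001 0.025 0 0 0 -0.154 42;0.001 0.025 0 0 0 -0.154 42;0.001 0.025 0 0 0 -0.154 42;0.001 0.025 0 0 0 -0.154 42;0.001 0.025 0 0 0 -0.154 42;0 0 0 0 0 -0.152 42;0 0 0 0 0 0 42;0 0 -0.15 0 0 0 42;0 0 -0.15 0 0 0 42;0 0 0 0 0 0 42;0 0 0 0 0 0 42;0 0 0 0 0 0 42"}}

```text
time_s: 15.33
eef_pos: [580.1, -91.3, 196.4]
ee_rot: [0.0, 1.0, -0.007, 0.0]
force: [-0.4, 1.1, -0.3]
grip_width: 0.421
grip_force: 0.0
```

```bash
python3 - <<'E'
from h import *
s=sense();p=capture('wrist')
print(s['eef_pos'],s['ee_rot'],s['time_s'],s['force'],s['grip_width'],np.round(s['joints'],2))
for n,X in (('tab',(579.3,-84.4,154)),('cap',(579.1,-125,152.5)),('tcp tip',np.array(s['eef_pos'])-[0,0,17])): print(n,proj(p,X,s))
cv2.imwrite('pics/w7.png',p['pixels'][20:420])
E
```

```text
[580.0738781  -91.33582196 196.38642704] [ 8.80672128e-05  9.99973056e-01 -7.33579540e-03  2.56056918e-04] 15.3333 [-0.43553449  1.13525696 -0.29892789] 0.42064884602547753 [-0.36  0.49  1.38  0.    1.27  1.23]
tab [265.00744162 251.44697145]
cap [334.44439409 249.24360053]
tcp tip [276.97302037 272.23175668]
```

View pics/w7.png

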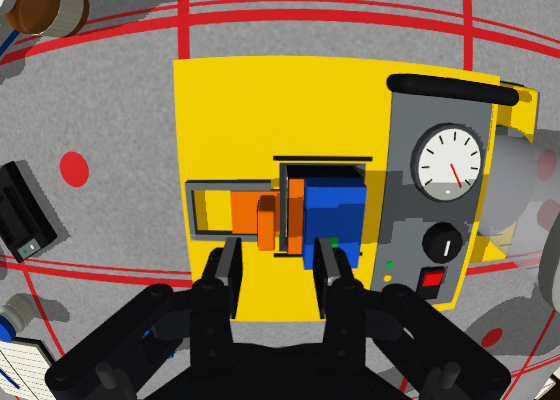

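The last view (rows offset by 20) shows the right finger tip over the cap at (328,245) and the left tip at (238,245). The left tip is clear behind the tab, whose back edge is at column 257. I'll descend to feel the cap.

Emit:
{"api": "drive_tool", "payload": {"commands": "0 0 -0.08 0 0 0 42;0 0 -0.08 0 0 0 42;0 0 -0.04 0 0 0 42;0 0 0 0 0 0 42;0 0 0 0 0 0 42;0 0 0 0 0 0 42"}}

```text
time_s: 15.88
eef_pos: [580.0, -91.3, 176.0]
ee_rot: [0.0, 1.0, -0.008, 0.0]
force: [0.1, -0.6, 0.4]
grip_width: 0.419
grip_force: 0.0
```

Emit:
{"api": "drive_tool", "payload": {"commands": "0 0 -0.02 0 0 0 42;0 0 -0.01 0 0 0 42;0 0 0 0 0 0 42;0 0 0 0 0 0 42"}}

```text
time_s: 16.22
eef_pos: [579.9, -91.2, 172.8]
ee_rot: [-0.0, 1.0, -0.008, -0.0]
force: [-1.0, -0.5, 0.4]
grip_width: 0.421
grip_force: 0.0
```

Emit:
{"api": "drive_tool", "payload": {"commands": "0 0 -0.02 0 0 0 42;0 0 0 0 0 0 42;0 0 0 0 0 0 42"}}

```text
time_s: 16.47
eef_pos: [579.8, -91.2, 170.7]
ee_rot: [-0.0, 1.0, -0.008, -0.0]
force: [0.0, 0.8, -0.4]
grip_width: 0.42
grip_force: 0.0
```

Emit:
{"api": "drive_tool", "payload": {"commands": "0 0 -0.02 0 0 0 42;0 0 0 0 0 0 42;0 0 0 0 0 0 42"}}

```text
time_s: 16.72
eef_pos: [579.9, -91.2, 168.7]
ee_rot: [-0.0, 1.0, -0.008, -0.0]
force: [0.6, -0.0, -0.3]
grip_width: 0.417
grip_force: 0.0
```

Emit:
{"api": "drive_tool", "payload": {"commands": "0 0 -0.02 0 0 0 42;0 0 0 0 0 0 42;0 0 0 0 0 0 42"}}

```text
time_s: 16.97
eef_pos: [580.1, -91.3, 167.3]
ee_rot: [0.0, 1.0, -0.008, 0.0]
force: [0.2, 0.3, 4.5]
grip_width: 0.424
grip_force: 2.4
```

Emit:
{"api": "drive_tool", "payload": {"commands": "0 0 -0.02 0 0 0 42;0 0 0 0 0 0 42;0 0 0 0 0 0 42"}}

```text
time_s: 17.22
eef_pos: [580.1, -91.3, 165.4]
ee_rot: [0.0, 1.0, -0.008, 0.001]
force: [-1.0, 0.5, 7.1]
grip_width: 0.416
grip_force: 3.1
```

Emit:
{"api": "drive_tool", "payload": {"commands": "0 0 -0.01 0 0 0 42;0 0 -0.01 0 0 0 42;0 0 -0.01 0 0 0 42;0 0 -0.01 0 0 0 42;0 0 0 0 0 0 42;0 0 0 0 0 0 42"}}

```text
time_s: 17.72
eef_pos: [580.3, -91.3, 161.9]
ee_rot: [0.0, 1.0, -0.008, 0.001]
force: [-2.3, 1.1, 8.4]
grip_width: 0.424
grip_force: 4.5
```

Emit:
{"api": "drive_tool", "payload": {"commands": "0 0 -0.01 0 0 0 42;0 0 -0.01 0 0 0 42;0 0 -0.01 0 0 0 42;0 0 0 0 0 0 42;0 0 0 0 0 0 42"}}

```text
time_s: 18.13
eef_pos: [580.4, -91.4, 159.2]
ee_rot: [0.0, 1.0, -0.008, 0.001]
force: [-2.6, 1.6, 11.1]
grip_width: 0.422
grip_force: 5.6
```

Emit:
{"api": "drive_tool", "payload": {"commands": "0 0 -0.01 0 0 0 42;0 0 -0.01 0 0 0 42;0 0 0 0 0 0 42;0 0 0 0 0 0 42"}}

```text
time_s: 18.47
eef_pos: [580.4, -91.4, 157.4]
ee_rot: [0.0, 1.0, -0.008, 0.001]
force: [-2.7, 1.3, 12.8]
grip_width: 0.421
grip_force: 6.3
```

Emit:
{"api": "drive_tool", "payload": {"commands": "0 0 -0.01 0 0 0 42;0 0 -0.01 0 0 0 42;0 0 -0.005 0 0 0 42;0 0 0 0 0 0 42;0 0 0 0 0 0 42"}}

```text
time_s: 18.88
eef_pos: [580.5, -91.4, 155.2]
ee_rot: [0.001, 1.0, -0.008, 0.001]
force: [-2.8, 0.9, 13.7]
grip_width: 0.419
grip_force: 7.2
```

Emit:
{"api": "drive_tool", "payload": {"commands": "0 0 -0.008 0 0 0 42;0 0 0 0 0 0 42;0 0 0 0 0 0 42"}}

```text
time_s: 19.13
eef_pos: [580.6, -91.4, 154.5]
ee_rot: [0.001, 1.0, -0.008, 0.001]
force: [-2.2, 1.8, 15.7]
grip_width: 0.42
grip_force: 7.4
```

Emit:
{"api": "drive_tool", "payload": {"commands": "0 0 -0.006 0 0 0 42;0 0 0 0 0 0 42;0 0 0 0 0 0 42"}}

```text
time_s: 19.38
eef_pos: [580.6, -91.4, 154.0]
ee_rot: [0.001, 1.0, -0.008, 0.002]
force: [-3.0, 1.0, 14.9]
grip_width: 0.419
grip_force: 7.6
```

Emit:
{"api": "drive_tool", "payload": {"commands": "0 0 -0.005 0 0 0 42;0 0 0 0 0 0 42;0 0 0 0 0 0 42"}}

```text
time_s: 19.63
eef_pos: [580.6, -91.4, 153.6]
ee_rot: [0.001, 1.0, -0.008, 0.002]
force: [-2.8, 1.6, 15.9]
grip_width: 0.42
grip_force: 7.8
```

Emit:
{"api": "drive_tool", "payload": {"commands": "0 0 -0.005 0 0 0 42;0 0 0 0 0 0 42;0 0 0 0 0 0 42"}}

```text
time_s: 19.88
eef_pos: [580.7, -91.4, 153.3]
ee_rot: [0.001, 1.0, -0.008, 0.002]
force: [-3.4, 2.5, 18.3]
grip_width: 0.419
grip_force: 8.6
```

Emit:
{"api": "drive_tool", "payload": {"commands": "0 0 -0.004 0 0 0 42;0 0 0 0 0 0 42;0 0 0 0 0 0 42"}}

```text
time_s: 20.13
eef_pos: [580.8, -91.5, 153.3]
ee_rot: [0.001, 1.0, -0.008, 0.002]
force: [-4.0, 2.1, 19.4]
grip_width: 0.419
grip_force: 9.7
```

The hard stop is felt at z≈153.3 with about 19 N, which is under the limit. I'm holding it there and drawing the keeper towards −y.

Emit:
{"api": "drive_tool", "payload": {"commands": "0 -0.01 0 0 0 0 42;0 -0.01 0 0 0 0 42;0 -0.01 0 0 0 0 42;0 0 0 0 0 0 42"}}

```text
time_s: 20.47
eef_pos: [581.0, -93.8, 153.7]
ee_rot: [0.0, 1.0, -0.008, 0.002]
force: [-3.1, 5.7, 22.0]
grip_width: 0.419
grip_force: 10.9
```

Emit:
{"api": "drive_tool", "payload": {"commands": "0 -0.01 0 0 0 0 42;0 -0.01 0 0 0 0 42;0 0 0 0 0 0 42"}}

```text
time_s: 20.72
eef_pos: [580.9, -94.1, 153.7]
ee_rot: [-0.001, 1.0, -0.008, 0.002]
force: [-4.0, 14.2, 24.2]
grip_width: 0.419
grip_force: 11.8
```

Emit:
{"api": "drive_tool", "payload": {"commands": "0 -0.01 0 0 0 0 42;0 -0.01 0 0 0 0 42;0 0 0 0 0 0 42"}}

```text
time_s: 20.97
eef_pos: [581.2, -96.3, 153.7]
ee_rot: [-0.001, 1.0, -0.008, 0.003]
force: [-1.8, 14.2, 23.7]
grip_width: 0.421
grip_force: 11.1
```

Downward force is creeping up towards the contact limit, so I'll ease it slightly before going on.

Emit:
{"api": "drive_tool", "payload": {"commands": "0 0 0.006 0 0 0 42;0 0 0 0 0 0 42"}}

```text
time_s: 21.13
eef_pos: [581.2, -96.6, 153.7]
ee_rot: [-0.001, 1.0, -0.008, 0.002]
force: [-1.3, 11.6, 18.4]
grip_width: 0.415
grip_force: 9.1
```

Emit:
{"api": "drive_tool", "payload": {"commands": "0 -0.01 0 0 0 0 42;0 -0.01 0 0 0 0 42;0 0 0 0 0 0 42"}}

```text
time_s: 21.38
eef_pos: [581.2, -98.4, 153.7]
ee_rot: [-0.001, 1.0, -0.008, 0.002]
force: [-0.4, 11.8, 18.9]
grip_width: 0.421
grip_force: 9.3
```

Emit:
{"api": "drive_tool", "payload": {"commands": "0 -0.01 0 0 0 0 42;0 -0.01 0 0 0 0 42;0 0 0 0 0 0 42"}}

```text
time_s: 21.63
eef_pos: [581.2, -100.5, 153.7]
ee_rot: [-0.001, 1.0, -0.008, 0.002]
force: [-0.4, 12.0, 18.0]
grip_width: 0.418
grip_force: 9.1
```

Emit:
{"api": "drive_tool", "payload": {"commands": "0 -0.01 0 0 0 0 42;0 -0.01 0 0 0 0 42;0 0 0 0 0 0 42"}}

```text
time_s: 21.88
eef_pos: [581.2, -102.4, 153.6]
ee_rot: [-0.001, 1.0, -0.008, 0.002]
force: [-0.7, 12.1, 17.9]
grip_width: 0.423
grip_force: 9.0
```

Emit:
{"api": "drive_tool", "payload": {"commands": "0 -0.01 0 0 0 0 42;0 -0.01 0 0 0 0 42;0 0 0 0 0 0 42"}}

```text
time_s: 22.13
eef_pos: [581.1, -104.5, 153.6]
ee_rot: [-0.001, 1.0, -0.008, 0.002]
force: [-1.2, 11.2, 17.4]
grip_width: 0.42
grip_force: 8.8
```

```bash
python3 - <<'E'
from h import *
t=capture('top');print(blob(t,(372,184),30)); 
s=sense();p=capture('wrist');print(s['eef_pos'],s['force'])
c=proj(p,(579,-88,150),s);print(c,blob(p,c,45))
E
```

```text
(array([367.78504673, 188.53271028]), array([363, 183,  12,  11, 107], dtype=int32), ((368.5, 188.0), (10.0, 11.0), 90.0))
[ 581.15457193 -104.48015317  153.59963465] [ 0.28600254 10.65877547 17.52960825]
[242.27559011 290.41650036] (array([249.70846395, 292.48902821]), array([239, 270,  23,  46, 957], dtype=int32), ((249.82717895507812, 292.50665283203125), (45.65855026245117, 21.138216018676758), 87.79740142822266))
```

```bash
python3 - <<'E'
from h import *
s=sense();p=capture('wrist')
hsv=cv2.cvtColor(p['pixels'],cv2.COLOR_BGR2HSV);m=cv2.inRange(hsv,(5,150,90),(18,255,255))
for r in range(262,325,6):
    c=np.flatnonzero(m[r]);runs=np.split(c,np.flatnonzero(np.diff(c)>1)+1) if len(c) else []
    print(r,[(q[0],q[-1],*(round(at(p,(u,r),154,s)[1],1) for u in (q[0]-.5,q[-1]+.5)),round(at(p,(q[0],r),154,s)[0])) for q in runs if len(q)>3])
print(proj(p,(579,-73.,140),s),proj(p,np.array(s['eef_pos'])+[0,18.3,-15],s),proj(p,np.array(s['eef_pos'])+[0,-18.3,-15],s))
v=cv2.cvtColor(p['pixels'],cv2.COLOR_BGR2GRAY)
print(v[292,200:270]); print(hsv[292,200:270,0])
E
```

```text
262 [(np.int64(210), np.int64(224), np.float64(-74.8), np.float64(-81.6), 596), (np.int64(261), np.int64(268), np.float64(-97.5), np.float64(-101.0), 597), (np.int64(270), np.int64(285), np.float64(-101.5), np.float64(-108.5), 596)]
268 [(np.int64(211), np.int64(215), np.float64(-74.9), np.float64(-77.2), 593), (np.int64(260), np.int64(268), np.float64(-97.0), np.float64(-101.0), 594), (np.int64(270), np.int64(285), np.float64(-101.4), np.float64(-108.5), 593)]
274 [(np.int64(239), np.int64(268), np.float64(-87.4), np.float64(-100.9), 590), (np.int64(270), np.int64(285), np.float64(-101.3), np.float64(-108.4), 590)]
280 [(np.int64(239), np.int64(268), np.float64(-87.2), np.float64(-100.8), 587), (np.int64(270), np.int64(285), np.float64(-101.2), np.float64(-108.4), 587)]
286 [(np.int64(239), np.int64(268), np.float64(-87.0), np.float64(-100.7), 584), (np.int64(270), np.int64(285), np.float64(-101.2), np.float64(-108.4), 584)]
292 [(np.int64(240), np.int64(261), np.float64(-87.2), np.float64(-97.4), 581), (np.int64(270), np.int64(285), np.float64(-101.1), np.float64(-108.4), 581)]
298
[... 281 characters left out ...]
-86.5), np.float64(-96.5), 570)]
316 []
322 []
[214.83886621 279.376478  ] [240.6019537  274.51572237] [313.5447072  273.60316919]
[102 105  88  23   8  13  11  14  15  13  13  15  12  11  12  14  49  66
  64  62  62  63  64  63  63  63  62  61  42  15   8  11   8  11  11  14
  10   9  12  39  68  79  83  84  82  84  83  84  86  84  86  83  84  84
  86  85  85  83  83  77  58  48  50  51  44  35  37  38  36  28]
[ 95  90 102 120 108 110 120  70 110 120 102 100 143 130   0 105 105  90
  75  90  90  90 105 105  90  60 100  80  75 113 150 150 135 150  90 120
  45   0   0  12  12  12  12  12  12  12  12  12  12  12  12  12  12  12
  12  12  12  12  12  12  12  12  12  10 113  80 105 100  80 120]
```

The tab has followed the finger: its centre is now at y≈−92, or about 10 mm of travel, with no extra force. Around 5 mm remain.

Emit:
{"api": "drive_tool", "payload": {"commands": "0 -0.01 0 0 0 0 42;0 -0.01 0 0 0 0 42;0 0 0 0 0 0 42"}}

```text
time_s: 22.53
eef_pos: [581.1, -106.6, 153.5]
ee_rot: [-0.001, 1.0, -0.008, 0.002]
force: [-0.4, 11.1, 17.9]
grip_width: 0.416
grip_force: 8.7
```

Emit:
{"api": "drive_tool", "payload": {"commands": "0 -0.01 0 0 0 0 42;0 -0.01 0 0 0 0 42;0 0 0 0 0 0 42"}}

```text
time_s: 22.78
eef_pos: [581.1, -108.7, 153.5]
ee_rot: [-0.001, 1.0, -0.008, 0.002]
force: [-0.5, 10.9, 16.5]
grip_width: 0.424
grip_force: 8.5
```

Emit:
{"api": "drive_tool", "payload": {"commands": "0 -0.007 0 0 0 0 42;0 0 0 0 0 0 42;0 0 0 0 0 0 42"}}

```text
time_s: 23.03
eef_pos: [581.1, -109.2, 153.4]
ee_rot: [-0.001, 1.0, -0.008, 0.002]
force: [0.1, 11.2, 17.0]
grip_width: 0.419
grip_force: 8.5
```

Emit:
{"api": "drive_tool", "payload": {"commands": "0 -0.005 0 0 0 0 42;0 0 0 0 0 0 42;0 0 0 0 0 0 42"}}

```text
time_s: 23.28
eef_pos: [581.1, -109.6, 153.5]
ee_rot: [-0.001, 1.0, -0.008, 0.002]
force: [0.0, 11.5, 16.3]
grip_width: 0.424
grip_force: 8.6
```

Emit:
{"api": "drive_tool", "payload": {"commands": "0 -0.005 0 0 0 0 42;0 0 0 0 0 0 42;0 0 0 0 0 0 42"}}

```text
time_s: 23.53
eef_pos: [581.1, -109.9, 153.4]
ee_rot: [-0.001, 1.0, -0.008, 0.002]
force: [-0.2, 12.4, 16.8]
grip_width: 0.421
grip_force: 9.5
```

Emit:
{"api": "drive_tool", "payload": {"commands": "0 -0.005 0 0 0 0 42;0 0 0 0 0 0 42;0 0 0 0 0 0 42"}}

```text
time_s: 23.78
eef_pos: [581.1, -109.9, 153.5]
ee_rot: [-0.002, 1.0, -0.008, 0.002]
force: [0.8, 14.0, 17.8]
grip_width: 0.42
grip_force: 10.6
```

```bash
cat > tab.py <<'E'
from h import *
s=sense();p=capture('wrist')
hsv=cv2.cvtColor(p['pixels'],cv2.COLOR_BGR2HSV);m=cv2.inRange(hsv,(5,150,90),(18,255,255))
y0=int(proj(p,(579,-97,154),s)[1]);print(s['eef_pos'],s['force'],proj(p,(579,-97,154),s))
for r in range(y0-24,y0+25,6):
    c=np.flatnonzero(m[r]);runs=np.split(c,np.flatnonzero(np.diff(c)>1)+1) if len(c) else []
    print(r,[(int(q[0]),int(q[-1]),*(float(round(at(p,(u,r),154,s)[1],1)) for u in (q[0]-.5,q[-1]+.5))) for q in runs if len(q)>3])
E
python3 tab.py
```

```text
[ 581.09426214 -109.94385838  153.45705804] [ 0.759077   14.02184738 17.78400888] [249.00411683 295.1514925 ]
271 [(239, 276, -93.0, -109.9)]
277 [(239, 276, -92.8, -109.9)]
283 [(239, 276, -92.6, -109.8)]
289 [(239, 276, -92.3, -109.8)]
295 [(240, 276, -92.6, -109.7)]
301 [(240, 260, -92.3, -102.2)]
307 [(240, 260, -92.1, -102.0)]
313 [(241, 260, -92.3, -101.9)]
319 []
```

The tab centre is now at bay +24 mm, which is exactly home, and force rises without any motion, so the keeper is on its end stop. One last light nudge, then ease off and lift.

Emit:
{"api": "drive_tool", "payload": {"commands": "0 -0.005 0 0 0 0 42;0 0 0 0 0 0 42;0 0.015 0 0 0 0 42;0 0 0.01 0 0 0 42;0 0.005 0.01 0 0 0 42;0 0 0.02 0 0 0 42;0 0 0 0 0 0 42;0 0 0 0 0 0 42"}}

```text
time_s: 24.5
eef_pos: [580.0, -109.7, 155.1]
ee_rot: [-0.001, 1.0, -0.008, 0.0]
force: [0.9, 6.8, 3.8]
grip_width: 0.425
grip_force: 3.1
```

```bash
python3 tab.py
```

```text
[ 579.97387403 -109.66405464  155.07389955] [0.87755021 6.83905573 3.82188072] [249.73926523 291.26904978]
267 [(211, 223, -79.8, -85.8), (238, 275, -92.2, -109.2)]
273 [(239, 275, -92.4, -109.2)]
279 [(239, 275, -92.2, -109.1)]
285 [(240, 276, -92.4, -109.5)]
291 [(240, 276, -92.2, -109.4)]
297 [(240, 276, -92.0, -109.4)]
303 [(241, 260, -92.2, -101.7)]
309 [(241, 260, -91.9, -101.6)]
315 []
```

Emit:
{"api": "drive_tool", "payload": {"commands": "0 0.01 0.01 0 0 0 42;0 0.01 0.02 0 0 0 42;0 0 0 0 0 0 42;0 0 0 0 0 0 42"}}

```text
time_s: 24.88
eef_pos: [579.6, -108.1, 157.7]
ee_rot: [-0.001, 1.0, -0.008, -0.001]
force: [-0.6, 6.8, -0.5]
grip_width: 0.417
grip_force: 3.0
```

```bash
python3 tab.py
```

```text
[ 579.55124525 -108.07876111  157.65228606] [-0.64190122  6.78014919 -0.472281  ] [253.45055176 287.53204479]
263 [(212, 224, -78.3, -84.4), (239, 258, -90.8, -99.9), (260, 275, -100.4, -107.6)]
269 [(239, 275, -90.6, -107.6)]
275 [(240, 275, -90.9, -107.5)]
281 [(240, 276, -90.6, -107.9)]
287 [(240, 276, -90.4, -107.9)]
293 [(241, 276, -90.6, -107.8)]
299 [(241, 260, -90.4, -100.1)]
305 [(241, 260, -90.1, -99.9)]
311 []
```

The tab seems to follow the finger back. Before moving again I'll check that against fixed features and the top camera.

```bash
cat > chk.py <<'E'
from h import *
s=sense();p=capture('wrist');t=capture('top')
print(np.round(s['eef_pos'],2),np.round(s['force'],1),np.round(s['grip_width'],3),np.round(s['wrist_torque'],2))
hsv=cv2.cvtColor(p['pixels'],cv2.COLOR_BGR2HSV);ye=cv2.inRange(hsv,(20,120,60),(34,255,255));og=cv2.inRange(hsv,(5,150,90),(18,255,255))
for r in (150,180,200,220,250):
    c=np.flatnonzero(ye[r]); 
    if len(c): print('case edge',r,c[0],np.round(at(p,(c[0]-.5,r),120,s),1))
print('expected edge y ~ -24.6 (x 480) .. -27.8 (x 680)')
r=int(proj(p,(579,-97,154),s)[1])+14
c=np.flatnonzero(og[r]);runs=np.split(c,np.flatnonzero(np.diff(c)>1)+1)
for q in runs: 
    if len(q)>3: print('orange row',r,q[0],q[-1],[np.round(at(p,(u,r),154,s)[:2],1) for u in (q[0]-.5,q[-1]+.5)])
h=cv2.cvtColor(t['pixels'],cv2.COLOR_BGR2HSV);m=cv2.inRange(h,(5,150,90),(18,255,255))[160:210,345:410]
q=np.argwhere(m>0)+[160,345]
print('top orange',len(q),q.min(0) if len(q) else '',q.max(0) if len(q) else '',q.mean(0) if len(q) else '')
E
python3 chk.py
```

```text
[ 579.56 -108.1   157.66] [-0.7  6.2 -1.4] 0.421 [0.98 0.12 0.03]
case edge 150 127 [641.4 -27.1 120. ]
case edge 180 129 [624.5 -26.1 120. ]
case edge 200 132 [612.8 -26.3 120. ]
case edge 220 135 [600.7 -26.1 120. ]
case edge 250 140 [581.4 -25.8 120. ]
expected edge y ~ -24.6 (x 480) .. -27.8 (x 680)
orange row 301 241 260 [array([571.1, -90.3]), array([ 571.2, -100. ])]
top orange 118 [181 365] [194 377] [188.66101695 370.06779661]
```

Emit:
{"api": "drive_tool", "payload": {"commands": "0 0 0 0 0 0 42;0 0 0 0 0 0 42;0 0 0 0 0 0 42"}}

```text
time_s: 25.28
eef_pos: [579.6, -108.1, 157.6]
ee_rot: [-0.001, 1.0, -0.008, -0.001]
force: [-0.3, 7.2, -0.5]
grip_width: 0.421
grip_force: 3.0
```

```bash
python3 chk.py | grep -v case; python3 - <<'E'
from h import *
s=sense();p=capture('wrist');hsv=cv2.cvtColor(p['pixels'],cv2.COLOR_BGR2HSV)
bl=cv2.inRange(hsv,(100,100,40),(125,255,255));og=cv2.inRange(hsv,(5,150,60),(18,255,255));gy=cv2.inRange(hsv,(20,120,60),(34,255,255))
cls=np.full(bl.shape,'.');cls[bl>0]='B';cls[og>0]='O';cls[gy>0]='Y';cls[(hsv[...,2]<35)&(cls=='.')]='#'
for r in range(225,330,5): print(r,''.join(cls[r,200:360:2]))
E
```

```text
[ 579.55 -108.05  157.64] [-0.3  7.2 -0.5] 0.421 [ 0.99  0.13 -0.  ]
expected edge y ~ -24.6 (x 480) .. -27.8 (x 680)
orange row 301 241 260 [array([571.1, -90.3]), array([ 571.2, -100. ])]
top orange 117 [181 365] [193 377] [188.61538462 370.02564103]
225 ...................YYYYYY.....OOOOOOOOOBBBBBBBBBBBBBBBBBBBBBBBBBBBBBBBBBBB..YYYY
230 ...................YYYYYY.....OOOOOOOO.BBBBBBBBBBBBBBBBBBBBBBBBBBBBBBBBBBB..YYYY
235 YYYYYOOOOOOOOOOOOOOOOOOOOOOOOOOOOOOOOO.BBBBBBBBBBBBBBBBBBBBBBBBBBBBBBBBBBB..YYYY
240 YYYYYOOOOOOOOOOOOOOOOOOOOOOOOOOOOOOOOO.BBBBBBBBBBBBBBBBBBBBBBBBBBBBBBBBBBB..YYYY
245 YYYYYOOOOOOOOOOOOOOOOOOOOOOOOOOOOOOOOO.BBBBBBBBBBBBBBBBBBBBBBBBBBBBBBBBBB...YYYY
250 YYYYYOOOOOOOOOOOOOOOOOOOOOOOOOOOOOOOOO.BBBBBBBBBBBBBBBBBBBBBBBBBBBBBBBBBB..YYYYY
255 YYYYY.OOOOOOOOOOOOOOOOOOOOOOOOOOOOOOOO.BBBBBBBBBBBBBBBBBBBBBBBBBBBBBBBBBB..YYYYY
260 YYYYYYOOOOOOO......#OOOOOOOOOOOOOOOOOOOBBBBBBBBBBBBBBBBBBB##.....BBBBBBBB..YYYYY
265 YYYYYYOOOOOO......#OOOOOOOOOOOOOOOOOOOOBBBBBBBBBBBBBBBBBB####.....BBBBBB...YYYYY
270 YYYYYYO#####.....##.OOOOOOOOOOOOOOOOOOOBBBBBBBBBBBBBBBBBB####......####B..YYYY
[... 237 characters left out ...]
###......######YYYYY
290 ..#######......#####OOOOOOOOOOOOOOOOOOOBBBBBBBBBBBBBB....######.......######YYYY
295 YY######......######.OOOOOOOOOO....#.#BBBBBBBBBBBBBB.....#######.......######YYY
300 ###########...#######OOOOOOOOOO........BBBBBBBBBBBBB.....B######....###########Y
305 ############...#####.OOOOOOOOOO#######BBBBBBBBBBBBBBBBBBBB######..##############
310 ####################YYYYYYYYYYYYYYYYYYYBBBBBBBBBBBBBBBBBBB######################
315 ###################.YYYYYYYYYYYYYYYYYYYYYYYYYYYYYYYYYYYYYYY#####################
320 ###################YYYYYYYYYYYYYYYYYYYYYYYYYYYYYYYYYYYYYYYY#####################
325 ###################YYYYYYYYYYYYYYYYYYYYYYYYYYYYYYYYYYYYYYYYY####################
```

```bash
cat > cap.py <<'E'
from h import *
s=sense();p=capture('wrist');hsv=cv2.cvtColor(p['pixels'],cv2.COLOR_BGR2HSV)
print(np.round(s['eef_pos'],1),np.round(s['force'],1))
bl=cv2.inRange(hsv,(100,100,40),(125,255,255));og=cv2.inRange(hsv,(5,150,60),(18,255,255))
for x in (590,600):
    r=int(proj(p,(x,-125,139),s)[1]);c=np.flatnonzero(bl[r,200:420])+200
    o=np.flatnonzero(og[r,200:420])+200
    print(x,r,'cap y@139',[round(at(p,(u,r),139,s)[1],1) for u in (c[0]-.5,c[-1]+.5)],'V steps',hsv[r,c[0]-6:c[0]+6,2],
     'tongue-> y@126',[round(at(p,(u,r),126,s)[1],1) for u in (o[0]-.5,o[-1]+.5)], hsv[r,o[0]:o[-1]+6:1,2])
E
python3 cap.py
```

```text
[ 579.5 -108.1  157.6] [-0.7  5.4 -0.8]
590 251 cap y@139 [np.float64(-108.0), np.float64(-142.6)] V steps [160 159 159 158 150  76  97 122 122 123 122 121] tongue-> y@126 [np.float64(-71.1), np.float64(-107.3)] [234 232 233 232 233 233 233 232 233 233 232 233 233 233 233 233 232 233
 233 233 233 232 233 232 232 232 232 231 232 219 111  98 121 100  91  89
  94  91  90  90  88  85  88  89  90  89  88  88  89  89  87  92 111 158
 158 158 159 156 143 157 159 160 159 159 158 150  76  97 122 122 123]
600 233 cap y@139 [np.float64(-108.2), np.float64(-142.5)] V steps [156 158 159 158 152 114 156 194 192 195 194 195] tongue-> y@126 [np.float64(-87.4), np.float64(-107.5)] [ 87  89  89  90  90  90  87  89  89  88  89  88  89  87  86  87  89  90
  87  88  88  89  89  87  88  88  90  91  89  95 129 158 158 156 158 159
 158 152 114 156 194 192 195]
```

The pack sits correctly: its cap is centred at bay −4 mm and its top is at 19 mm, so it is trapped. The keeper, though, was pushed back about 2 mm with the finger. I'll test how it answers to being pushed home without the press.

Emit:
{"api": "drive_tool", "payload": {"commands": "0 -0.01 0 0 0 0 42;0 0 0 0 0 0 42;0 0 0 0 0 0 42"}}

```text
time_s: 25.73
eef_pos: [579.6, -108.8, 157.7]
ee_rot: [-0.001, 1.0, -0.008, -0.001]
force: [-0.4, 7.5, -0.7]
grip_width: 0.425
grip_force: 3.6
```

```bash
python3 chk.py | grep -v case; python3 cap.py|head -2
```

```text
[ 579.56 -108.8   157.66] [-0.4  7.5 -0.7] 0.425 [1.19 0.09 0.06]
expected edge y ~ -24.6 (x 480) .. -27.8 (x 680)
orange row 301 241 260 [array([571.1, -91. ]), array([ 571.2, -100.7])]
top orange 113 [181 366] [193 377] [188.53982301 370.74336283]
[ 579.5 -108.8  157.7] [-1.3  7.2 -1. ]
590 251 cap y@139 [np.float64(-108.7), np.float64(-143.4)] V steps [159 158 160 160 152  72  83 123 124 123 124 124] tongue-> y@126 [np.float64(-71.8), np.float64(-108.5)] [233 232 232 231 232 232 232 233 232 232 232 233 233 233 231 233 232 232
```

The pack and keeper move together. With the pack pressed up under the tongue, its lean in the well's play carries the keeper back. The remedy is to press again and push the keeper home. Then, while still pressing, I move +y so that the finger leaves the tab and the pack is drawn to its +y side, and only then lift.

Emit:
{"api": "drive_tool", "payload": {"commands": "0 0 -0.015 0 0 0 42;0 0 -0.01 0 0 0 42;0 0 -0.008 0 0 0 42;0 0 0 0 0 0 42;0 0 0 0 0 0 42"}}

```text
time_s: 26.3
eef_pos: [580.2, -108.8, 155.4]
ee_rot: [-0.001, 1.0, -0.008, 0.001]
force: [0.5, 8.1, 4.1]
grip_width: 0.422
grip_force: 4.1
```

Emit:
{"api": "drive_tool", "payload": {"commands": "0 0 -0.006 0 0 0 42;0 0 0 0 0 0 42;0 0 0 0 0 0 42"}}

```text
time_s: 26.55
eef_pos: [580.2, -108.8, 155.0]
ee_rot: [-0.001, 1.0, -0.008, 0.001]
force: [0.0, 8.1, 6.0]
grip_width: 0.422
grip_force: 4.3
```

Emit:
{"api": "drive_tool", "payload": {"commands": "0 0 -0.008 0 0 0 42;0 0 -0.007 0 0 0 42;0 0 0 0 0 0 42;0 0 0 0 0 0 42"}}

```text
time_s: 26.88
eef_pos: [580.4, -109.7, 154.4]
ee_rot: [0.0, 1.0, -0.008, 0.001]
force: [-2.5, 5.9, 11.3]
grip_width: 0.424
grip_force: 6.9
```

Emit:
{"api": "drive_tool", "payload": {"commands": "0 0 -0.008 0 0 0 42;0 0 0 0 0 0 42;0 0 0 0 0 0 42"}}

```text
time_s: 27.13
eef_pos: [580.6, -109.9, 154.2]
ee_rot: [0.0, 1.0, -0.008, 0.002]
force: [-3.6, 4.8, 14.0]
grip_width: 0.422
grip_force: 9.4
```

Emit:
{"api": "drive_tool", "payload": {"commands": "0 0 -0.008 0 0 0 42;0 0 0 0 0 0 42;0 0 0 0 0 0 42"}}

```text
time_s: 27.38
eef_pos: [580.8, -109.9, 153.8]
ee_rot: [0.001, 1.0, -0.008, 0.002]
force: [-4.0, 5.0, 16.8]
grip_width: 0.421
grip_force: 9.9
```

Emit:
{"api": "drive_tool", "payload": {"commands": "0 -0.005 -0.004 0 0 0 42;0 -0.005 0 0 0 0 42;0 0 0 0 0 0 42;0 0 0 0 0 0 42"}}

```text
time_s: 27.72
eef_pos: [580.8, -110.0, 153.7]
ee_rot: [-0.0, 1.0, -0.008, 0.002]
force: [-2.9, 11.4, 20.1]
grip_width: 0.421
grip_force: 12.2
```

```bash
python3 chk.py | grep -v case; python3 cap.py|head -2|cut -c1-80
```

```text
[ 580.8  -110.    153.74] [-2.9 11.4 20.1] 0.421 [1.47 0.74 0.02]
expected edge y ~ -24.6 (x 480) .. -27.8 (x 680)
orange row 308 240 260 [array([571., -92.]), array([ 571.1, -102.1])]
top orange 111 [182 366] [194 378] [188.7027027  371.30630631]
[ 580.8 -110.   153.7] [-4.7 10.6 20. ]
590 257 cap y@139 [np.float64(-110.0), np.float64(-144.0)] V steps [159 160 156
```

The keeper is home again, with the tab centre at −97.1. Still pressing, I move the hand to +y.

Emit:
{"api": "drive_tool", "payload": {"commands": "0 0.015 0.002 0 0 0 42;0 0.015 0 0 0 0 42;0 0 0 0 0 0 42;0 0 0 0 0 0 42"}}

```text
time_s: 28.2
eef_pos: [580.8, -108.8, 153.6]
ee_rot: [0.001, 1.0, -0.008, 0.002]
force: [-2.7, 0.8, 15.6]
grip_width: 0.419
grip_force: 7.8
```

Emit:
{"api": "drive_tool", "payload": {"commands": "0 0.015 0 0 0 0 42;0 0.01 0 0 0 0 42;0 0 0 0 0 0 42"}}

```text
time_s: 28.45
eef_pos: [580.9, -107.0, 153.7]
ee_rot: [0.002, 1.0, -0.008, 0.002]
force: [-3.6, -2.9, 15.2]
grip_width: 0.418
grip_force: 7.7
```

```bash
python3 chk.py | grep -v case; python3 cap.py|head -2|cut -c1-80
```

```text
[ 580.88 -107.    153.73] [-3.6 -2.9 15.2] 0.418 [-0.92  0.57 -0.06]
expected edge y ~ -24.6 (x 480) .. -27.8 (x 680)
orange row 308 247 266 [array([571.2, -92.4]), array([ 571.2, -101.9])]
top orange 79 [184 366] [193 375] [188.7721519  370.05063291]
[ 580.9 -107.2  153.7] [-3.  -3.5 15.4]
590 257 cap y@139 [np.float64(-107.2), np.float64(-141.7)] V steps [159 156 142
```

Emit:
{"api": "drive_tool", "payload": {"commands": "0 0.015 0 0 0 0 42;0 0.01 0 0 0 0 42;0 0 0 0 0 0 42;0 0 0 0 0 0 42"}}

```text
time_s: 28.93
eef_pos: [581.0, -105.4, 153.8]
ee_rot: [0.003, 1.0, -0.008, 0.002]
force: [-2.5, -6.3, 15.9]
grip_width: 0.42
grip_force: 7.5
```

Emit:
{"api": "drive_tool", "payload": {"commands": "0 0 0.01 0 0 0 42;0 0 0.01 0 0 0 42;0 0 0.01 0 0 0 42;0 0 0.01 0 0 0 42;0 0 0.02 0 0 0 42;0 0 0 0 0 0 42;0 0 0 0 0 0 42"}}

```text
time_s: 29.52
eef_pos: [579.7, -102.8, 156.6]
ee_rot: [-0.0, 1.0, -0.008, -0.0]
force: [0.0, 0.2, -0.4]
grip_width: 0.42
grip_force: 0.0
```

```bash
python3 chk.py | grep -v case; python3 cap.py|head -2|cut -c1-80
```

```text
[ 579.74 -102.78  156.59] [ 0.   0.2 -0.4] 0.42 [-0.04 -0.05 -0.04]
expected edge y ~ -24.6 (x 480) .. -27.8 (x 680)
orange row 303 255 275 [array([570.9, -91.8]), array([ 570.8, -101.9])]
top orange 56 [184 366] [193 372] [188.875 369.   ]
[ 579.7 -102.8  156.6] [ 0.9 -0.2  0. ]
590 252 cap y@139 [np.float64(-106.1), np.float64(-140.3)] V steps [156 156 156
```

The hand is free and all forces are zero. The keeper stayed home with the pack trapped. I'll rise straight up and check from above.

Emit:
{"api": "drive_tool", "payload": {"commands": "0 0 0.05 0 0 0 42;0 0 0.1 0 0 0 42;0 0 0.2 0 0 0 42;0 0 0.3 0 0 0 42;0 0 0.2 0 0 0 42;0 0 0 0 0 0 42;0 0 0 0 0 0 42;0 0 0 0 0 0 42"}}

```text
time_s: 30.33
eef_pos: [579.6, -102.8, 241.5]
ee_rot: [-0.0, 1.0, -0.008, -0.0]
force: [-1.0, -0.3, -1.2]
grip_width: 0.425
grip_force: 0.0
```

```bash
python3 chk.py | grep -v exp; python3 cap.py|cut -c1-80; python3 - <<'E'
from h import *
s=sense();p=capture('wrist');og=cv2.inRange(cv2.cvtColor(p['pixels'],cv2.COLOR_BGR2HSV),(5,150,60),(18,255,255))
v=cv2.cvtColor(p['pixels'],cv2.COLOR_BGR2HSV)[...,2]
for x in (570,575,580,585):
    r=int(round(proj(p,(x,-97,154),s)[1]));a,b=[int(proj(p,(x,y,154),s)[0]) for y in (-84,-110)]
    print(x,r,a,b,'y/px',round((at(p,(b,r),154,s)[1]-at(p,(a,r),154,s)[1])/(b-a),3),v[r,a:b],at(p,(a,r),154,s)[1])
E
```

```text
[ 579.6  -102.8   241.46] [-1.  -0.3 -1.2] 0.425 [-0.01 -0.02 -0.05]
case edge 150 180 [627.6 -26.6 120. ]
case edge 180 182 [603.1 -26.1 120. ]
case edge 200 184 [586.2 -26.1 120. ]
case edge 220 186 [568.7 -25.9 120. ]
case edge 250 189 [540.7 -25.1 120. ]
orange row 236 263 280 [array([568.6, -92.1]), array([ 568.5, -105. ])]
top orange 410 [173 366] [200 387] [185.23414634 376.67560976]
[ 579.5 -102.8  240.9] [ 0.3  0.1 -0.4]
590 200 cap y@139 [np.float64(-106.1), np.float64(-140.9)] V steps [116 158 158 
 233 232 232 226 120 113 108  92  91  91  90  88  89  88  89  90  89  90
 116 158 158 158 153 109 120 122 122 123]
600 187 cap y@139 [np.float64(-106.2), np.float64(-140.6)] V steps [233 233 233 
570 234 251 287 y/px -0.714 [135 133 132 134 132 132 142 220 236 236 231 128 236 232 233 232 231 231
 230 231 230 230 229 228 179 173 233 233 232 226 119 192 194 193 193 192] -83.94974394670243
575 228 250 287 y/px -0.709 [ 43  44  42  44  43  42  41  46 104 163 163 158 138 234 233 233 233 232
 231 232 231 230 230 230 227 180 171 233 233 233 226 118 123 121 122 122
 122] -83.45348258200205
580 221 250 287 y/px -0.703 [232 232 232 232 232 231 232 232 231 231 232 226 124 233 234 234 233 233
 232 232 232 231 231 231 227 176 130 158 159 156 150  72 122 122 122 121
 122] -83.70213752679794
585 215 250 287 y/px -0.698 [231 231 232 232 232 232 232 232 232 232 231 226 130 234 234 234 233 234
 233 232 232 233 231 230 227 174 127 157 157 157 150  74 122 121 121 121
 120] -83.90724573087573
```

The tab centre is at y≈−97.1, which is 15 mm from the open position, so the keeper is home. The cap top is at 19 mm and the hand is clear, so I'm handing in.

```bash
python3 -c "
from rig import finish_job; print(finish_job())"
```

```text
the job is handed in; nothing more can be done
None
```

The charged pack is in the bay with its ledge under the keeper. The keeper measures fully home, the hand is clear, and I handed the job in at about 30 s. On the first let-go the keeper slid back about 2 mm, so I pressed the pack down again, pushed the keeper home and lifted clear.

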